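Close up the glass kiln and start the firing

TASK

The glass panel in the kiln is ready to fire. With the fingertips only, push the kiln's raised lid gently down until it is fully shut and push the sliding cover on top of it fully across the vent hole (in either order); once both are shut, press the large start button on the controller right in and let it go. Do not raise the lid further, slam it, press the small stop button, or disturb the panel inside or the things on the bench.

Things in the scene. Friction and masses are not known exactly. Their poses are not given: they have to be found in the camera images.
- kiln: Glass kiln, fixed on the bench: grey box 294 mm square, open on top, rim 135 mm high, lid hinged at its far edge, white controller housing on its right. Origin: underside centre of the square box; x points from the front (handle side) to the hinge, y to its left. The housing spans x -122 to +72, y -272 to -168 mm; its sloping top is 117 mm high in front, 153 at the back.
- kiln_hinge (a point): Middle of the lid's hinge line, which runs along the kiln's y axis: 145 mm behind the kiln's centre, 137 mm above the bench. It does not move.
- lid (a joint): Lid angle, rad: 0 = fully shut (level), grows as it opens, stop at 0.85. A friction stay (thin curved arm on the kiln's left side) holds it at any angle; 2 to 8 N down near the front edge moves it. No latch. The lid is a slab 290 x 290 x 40 mm, 0.9 kg, its underside in the plane of the hinge line; shut, its top is 177 mm above the bench.
- lid_front (a point): Middle of the lid's upper front edge, on its top face, 290 mm from the hinge line measured along the lid. Moves and turns with the lid (x along the lid to the hinge, y to the left along the front edge, z out of the top face). A bar handle 120 mm long stands 35 mm out from the middle of the front face, 20 mm below the top.
- vent (a joint): Place of the vent's sliding cover, m: 0 = fully shut, grows to 0.046 as it slides to the kiln's left (+y). A steel plate 58 (x) x 50 (y) x 3 mm in two guides 6 mm high on the lid's top, over a 32 mm square vent hole. It stays where it is left, takes about 3 N to push, and an end stop halts it when shut.
- vent_tab (a point): Top middle of the upright tab at the left (+y) end of the cover: 44 mm along x, 3 mm thick along y, 27 mm tall above the lid's top. Left of it the lid's top is bare but for the two guides, over 25 mm to either side. Cover and lid shut, this point is 20 mm in front and 6.5 mm right of the kiln's centre, 204 mm above the bench. Axes as lid_front: turns with the lid.
- start (a joint): Travel of the large start button in m: 0 = out, 0.006 = fully pressed. Spring return; fully pressed takes 5 N, it begins to move at 1.5 N.
- start_top (a point): Centre of the top of the start button: round, grey, 30 mm across, in a black collar 46 mm across and lower by 6 mm, at the front end of the controller's panel. z points out of the panel, tilted 0.2 rad from vertical towards the front of the kiln.
- stop (a joint): Travel of the small stop button in m: 0 = out, 0.004 = fully pressed. Not to be pressed.
- stop_top (a point): Centre of the top of the stop button: round, grey, 16 mm across, in a black collar 32 mm across, 57 mm behind the start button on the same panel.
- panel: Glass panel, 120 x 120 x 7 mm, lying on the white shelf in the kiln's chamber, 92 mm above the bench. Origin: centre of its underside. To be left as it lies.
- tub: Closed plastic tub of plaster, 112 mm across, 110 mm high, standing left of the kiln. Origin: centre of its underside. Bystander.
- tray: Black plastic tray of glass pieces, 180 x 120 mm, 36 mm high, right of the kiln. Origin: centre of its underside. Bystander.
- brush: Flat brush with wooden handle, about 195 mm long, 62 mm wide, 18 mm high, lying on the bench between robot and kiln. Origin: on the bench under its middle; x along it, bristles at +x. Bystander.
- nippers: Wheeled glass nippers with rubber grips, 180 mm long, 76 mm wide, 18 mm high, lying on the bench between robot and kiln. Origin: on the bench under their middle; x along them, jaws at +x. Bystander.

How it is judged:
By the outcome, as a careful person would: the job done as asked, in the order asked, and still so for the second after the job is handed in, with the robot touching nothing.
It also fails if it takes over 48 s, if anything falls off the work surface, if the arm or the gripper's body presses on something with over 40 N, if the wrist force passes 120 N, or if a joint passes its speed limit or range.

ROBOT

A 7-joint arm with a two-finger parallel gripper is mounted at the origin on the work surface. World frame = base frame: x ahead of the robot, y to its left, z up, the work surface at z = 0. Lengths are in m, angles in rad, forces in N, time in s.
With the tool pointing down it reaches from about 0.35 to 0.9 m from the base axis. Payload 19.9 kg.
Tool frame: the origin (TCP) lies midway between the tips of the shut fingers; the grasp point (between the pads) lies 19 mm behind it; z points along the fingers, y is the direction in which the jaws open and shut (so a half turn about z gives the same grasp; the last joint's range is limited). The gripper opens to 85 mm and grips with 20 to 120 N. Pads are 22 mm wide; open, the fingers measure 114 mm over their backs; the gripper's body (76 mm by 85 mm) begins 54 mm behind the grasp point. The pads swing forward as they close: fully open they stand 13 mm farther back than shut.
Start: joints at [1.121, 0.417, -0.01, 1.614, 0.005, 1.111, -0.053], TCP at [0.248, -0.574, 0.231] pointing down, gripper open.
Joint ranges: [-2.81, 2.81], [-0.39, 2.02], [-1.27, 1.25], [0.06, 2.57], [-1.19, 4.33], [0.19, 2], [-2.82, 2.82]. Speed limits (rad/s): [1.89, 1.89, 2.39, 2.39, 3.01, 3.01, 3.01].

INTERFACE

Orientations are given as a unit quaternion [x, y, z, w].
In Python, from rig import manip gives the robot as it stands.
- The arm moves only by the tool send_rows, never from a script. Its argument "rows" is a list of rows, each a list of 7 numbers: the shift along the tool's x, y, z in m, then the turn, a rotation vector about the tool's x, y, z in rad, then the finger opening in m, from 0 to 0.0854. In form: [[tx, ty, tz, rx, ry, rz, gripper], ...]. A call has 1 to 5 rows; each row is the pose to reach, as a shift and turn from the pose commanded when the call began, along the tool's axes at that moment; what a row does not reach only later rows make up. A row lasts 1/12 s, in which the tool goes at most 41.7 mm and 7.16 degrees, less where a joint would pass 70% of its speed; a pose out of reach is approached as far as the arm can. A call with a gripper value outside its range is refused whole. The fingers move at their own pace and stop on an object; "force" is the grip in N (left out, the last holds). Time passes only in rows, so rows that repeat a pose let the fingers close. It gives the time, the measured TCP pose, the force and the opening at its end, in the units of the state.
- manip.read_state(): the state, without advancing time (a new reading comes with each control period).
- manip.snapshot(name): name is "side" or "top"; returns (picture, depth): 400x640x3 uint8, red, green, blue; 400x640 float32, m along the optical axis (not along the pixel's ray), 0 where there is no reading.
- manip.calibration(name): a dict with "fov_y" (degrees; the focal length in pixels is half the picture's height over the tangent of half this angle, whatever the lens; pixels are square), "cx", "cy" (the principal point, pixels), "R" (3x3) and "t" (3): a world point X has camera coordinates R X + t. Camera axes: x right, y down, z forward; pixel columns grow to the right and rows downward; lengths in m; the calibration is good to about 2 mm. A picture is of the moment at which its call begins. calibration takes no time and is no camera call.
- manip.sign_off(): hands the job in, once; it reports no verdict.
The state is a dict: "time": time; "joints": joint angles; "qd": joint speeds; "joint_torque": joint torques, N m; "ee_pos": TCP position; "eef_rot": TCP orientation; "contact_force": force on the tool from outside, world axes, zero at the start; "wrist_torque": the same for the moment, N m; "finger_gap": finger opening in m.
Only numpy, scipy, OpenCV 4.12 (cv2) and the standard library are available. Lean on these libraries where they do the work, as an engineer would, in place of code of your own. Each camera call takes 0.05 s, during which the arm holds its last target.

## Working session

There is one attempt and no reset: what is moved stays moved. The work goes in short steps, Python scripts to look and compute and a tool call to move; the robot and the scene stay as the last step left them, time stands still between calls to the robot, and variables do not carry over. Pictures are saved under pics/ and viewed, and the job is handed in when it is done.

Besides the shell and the picture viewer there is one more tool, called after "Emit:" as name(argument=value, ...) on one line, values as JSON. send_rows: Moves the arm, as the interface text tells. Its arguments: {"type":"object","properties":{"rows":{"type":"array","items":{"type":"array","items":{"type":"number"}}},"force":{"type":"number"}},"required":["rows"]}

```bash
ls; mkdir -p pics; python3 - <<'E'
from rig import manip
import cv2,numpy as np
print(manip.read_state())
for n in("side","top"):
    p,d=manip.snapshot(n); np.savez(f"{n}0.npz",p=p,d=d); cv2.imwrite(f"pics/{n}0.png",p[...,::-1]); print(n,manip.calibration(n))
E
```

```text
pics
{'time': 0.0, 'joints': array([ 1.12152543,  0.41797334, -0.01028275,  1.61418994,  0.0046837 ,
        1.11067644, -0.05298939]), 'qd': array([ 1.03570723e-03, -9.06263504e-06, -1.33356037e-03,  7.25436066e-04,
       -3.12086813e-04,  5.85029049e-04,  6.25356022e-04]), 'joint_torque': array([ 1.03913403e-04, -8.64437985e+01,  6.78516123e-01, -4.34916687e+01,
        1.90411415e-02,  7.34094239e-03,  2.61624211e-05]), 'ee_pos': array([ 0.24769709, -0.57344082,  0.23065412]), 'eef_rot': array([ 9.79287772e-01,  2.02472432e-01, -1.65161442e-04, -5.88926091e-04]), 'contact_force': array([-0.32171428,  0.51155148, -0.52573153]), 'wrist_torque': array([-0.04782196,  0.01219223, -0.00499093]), 'finger_gap': 0.08573005330317891}
side {'fov_y': 43.07816863073995, 'cx': 317.9516476927453, 'cy': 199.36458181608145, 'R': array([[ 0.97796141, -0.20870746,  0.00571692],
       [-0.10025915, -0.49346019, -0.86397057],
       [ 0.18313817,  0.8443567 , -0.50350985]]), 't': array([-0.5575312 ,  0.16747542,  1.64021801])}
top {'fov_y': 54.340419975174854, 'cx': 321.276616153034, 'cy': 200.06140319157214, 'R': array([[-0.07394104, -0.99724689, -0.00560102],
       [-0.97554381,  0.07349533, -0.20715383],
       [ 0.20699517, -0.00985313, -0.97829235]]), 't': array([0.01015827, 0.58695309, 1.24366933])}
```

View pics/side0.png

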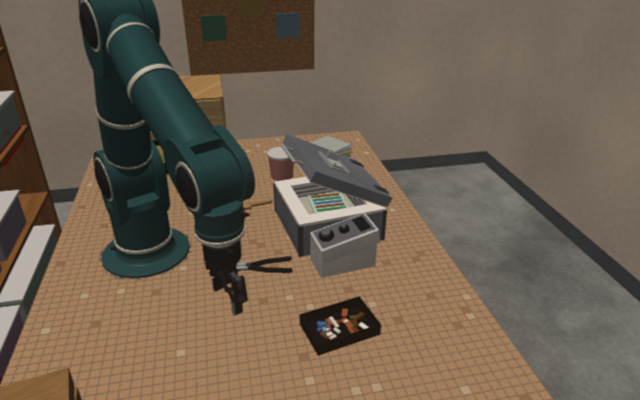

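View pics/top0.png

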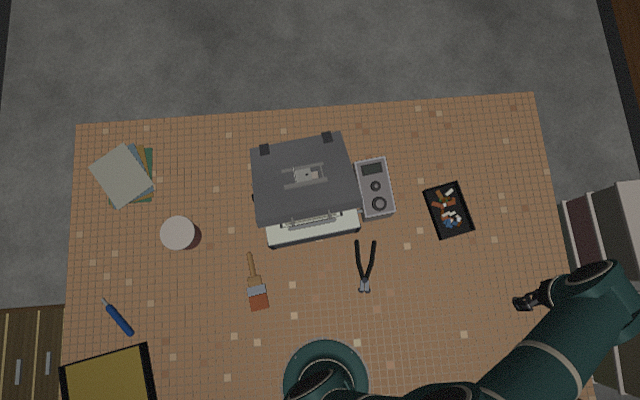

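```bash
cat > h.py <<'E'
import numpy as np,cv2
from rig import manip
def cal(n):
    c=manip.calibration(n); f=200/np.tan(np.radians(c['fov_y']/2)); return f,c['cx'],c['cy'],np.array(c['R']),np.array(c['t'])
def pt(n,u,v,z):  # depth z
    f,cx,cy,R,t=cal(n); z=np.asarray(z,float)
    X=np.stack([(u-cx)/f*z,(v-cy)/f*z,z],-1); return (X-t)@R
def cloud(n,d):
    v,u=np.mgrid[:400,:640]; return pt(n,u.astype(float),v.astype(float),d)
def proj(n,X):
    f,cx,cy,R,t=cal(n); c=R@np.asarray(X)+t; return cx+f*c[0]/c[2],cy+f*c[1]/c[2]
def onz(n,u,v,h):
    f,cx,cy,R,t=cal(n); C=-R.T@t; r=R.T@np.array([(u-cx)/f,(v-cy)/f,1]); return C+r*(h-C[2])/r[2]
def crop(n,p,x0,y0,w,h,s,out):
    cv2.imwrite(out,cv2.resize(p[y0:y0+h,x0:x0+w,::-1],None,fx=s,fy=s,interpolation=cv2.INTER_CUBIC))
E
python3 - <<'E'
from h import *
T=np.load('top0.npz');S=np.load('side0.npz')
crop('top',T['p'],240,120,160,130,5,'pics/topc.png'); crop('side',S['p'],260,120,150,160,3.7,'pics/sidec.png')
C=cloud('top',T['d'])
for u,v in [(375,186),(378,204),(375,170),(262,150),(330,138),(258,222),(355,212),(305,175),(300,240),(178,233),(300,190),(280,160)]:
    print((u,v),T['d'][v,u],C[v,u].round(4))
E
```

```text
(375, 186) 1.2144504 [ 0.5977 -0.2029  0.1584]
(378, 204) 1.2170178 [ 0.5427 -0.2085  0.1442]
(375, 170) 1.2368137 [ 0.6524 -0.21    0.1472]
(262, 150) 1.2124755 [0.7325 0.1398 0.1855]
(330, 138) 1.2191423 [ 0.7557 -0.0743  0.1857]
(258, 222) 1.046369 [0.4876 0.1427 0.3034]
(355, 212) 1.2265773 [ 0.5253 -0.1359  0.13  ]
(305, 175) 1.1249644 [0.6228 0.0097 0.253 ]
(300, 240) 1.2131296 [0.4506 0.0425 0.1261]
(178, 233) 1.2389926 [0.5039 0.4291 0.1071]
(300, 190) 1.0958611 [0.5748 0.026  0.2724]
(280, 160) 1.182249 [0.6885 0.0836 0.2076]
```

View pics/topc.png

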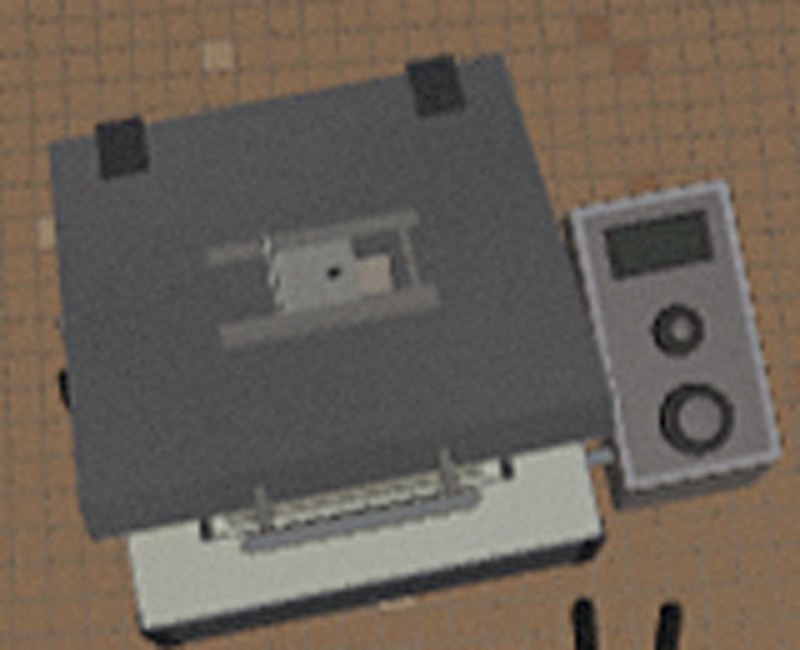

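View pics/sidec.png

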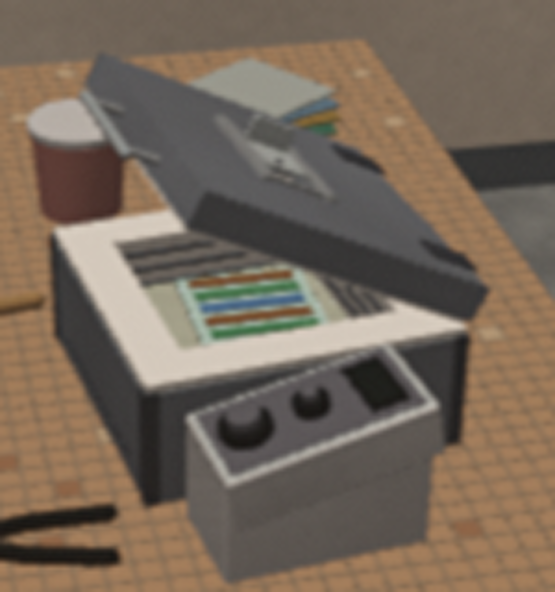

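```bash
cat > m.py <<'E'
from h import *
def lidfit(d,poly,n='top'):
    C=cloud(n,d); m=np.zeros((400,640),np.uint8); cv2.fillPoly(m,[np.array(poly,np.int32)],1)
    P=C[(m>0)&(d>0)]
    for _ in range(4):
        c=P.mean(0); nn=np.linalg.svd(P-c,full_matrices=False)[2][2]; nn*=np.sign(nn[2]); r=(P-c)@nn; P=P[abs(r)<max(.002,2*r.std())]
    return nn,c,r.std(),len(P)
E
python3 - <<'E'
from m import *
T=np.load('top0.npz');d=T['d']; C=cloud('top',d)
n,c,s,k=lidfit(d,[(256,155),(338,141),(354,200),(262,220)])
print('lid',n,c,s,k,'angle',np.arccos(n[2]),'yaw',np.arctan2(-n[1],-n[0]))
nh,ch,s,k=lidfit(d,[(360,161),(382,159),(393,208),(368,214)])
print('panel',nh,ch,s,'tilt',np.arccos(nh[2]),'yaw',np.arctan2(-nh[1],-nh[0]))
# edges
a=onz('top',*(np.array([148,632])/5+[240,120]),.135);b=onz('top',*(np.array([603,540])/5+[240,120]),.135)
print('front rim',a,b,np.linalg.norm(a-b),'yaw',np.arctan2(*(a-b)[:2][::-1])-np.pi/2)
for nm,uv in dict(start=(697,418),stop=(678,330),tabtop=(267,262)).items():
    uv=np.array(uv)/5+[240,120]; i=uv.round().astype(int); 
    print(nm,uv,pt('top',*uv,np.median(d[i[1]-1:i[1]+2,i[0]-1:i[0]+2])))
# housing back/front corners
for uv,h in [((572,212),.153),((727,184),.153),((778,455),.117),((632,488),.117)]:
    print(onz('top',*(np.array(uv)/5+[240,120]),h))
E
```

```text
lid [0.46186435 0.06067016 0.88487313] [0.61025132 0.01971303 0.25389188] 0.0013823264315366527 4777 angle 0.48457474567383035 yaw -3.0109812083664678
panel [-0.20457427 -0.0342547   0.97825149] [ 0.61045296 -0.20788984  0.13762964] 0.0025881226245396726 tilt 0.20893922236360388 yaw 0.1659047369572825
front rim [0.43693162 0.13670888 0.135     ] [ 0.47283626 -0.14817312  0.135     ] 0.28713568549527246 yaw 0.1253723431528566
start [379.4 203.6] [ 0.54350505 -0.21286712  0.14505734]
stop [375.6 186. ] [ 0.59857443 -0.20546447  0.1540108 ]
tabtop [293.4 172.4] [0.63635651 0.04329597 0.24204185]
[ 0.68062939 -0.14652413  0.153     ]
[ 0.6916823  -0.24651374  0.153     ]
[ 0.52109275 -0.26622092  0.117     ]
[ 0.50687866 -0.1715604   0.117     ]
```

```bash
python3 - <<'E'
from m import *
T=np.load('top0.npz');d=T['d']; C=cloud('top',d); S=np.load('side0.npz')
print((C[197:211,372:388,2]*1000).round().astype(int))
for X in [(.5435,-.2129,.145),(.5986,-.2055,.154)]: print(proj('side',X))
p=S['p'];crop('side',p,305,210,80,60,9,'pics/s_btn.png')
yaw=.13; K=np.array([.6006,.0133]); ex=np.array([np.cos(yaw),np.sin(yaw)]);ey=np.array([-ex[1],ex[0]])
for X in [(.5435,-.2129),(.5986,-.2055),(.6364,.0433)]: r=np.array(X)-K; print(r@ex,r@ey)
E
```

```text
[[131 127 127 130 133 140 138 143 141 136 130 130 129 127 129 124]
 [127 128 127 137 139 137 139 139 140 137 136 143 131 126 127 127]
 [133 126 136 137 139 141 139 146 138 140 135 139 133 124 122 127]
 [129 135 136 139 139 147 146 148 149 147 145 135 139 135 122 122]
 [126 138 138 139 152 149 146 151 147 145 149 148 137 138 126 127]
 [130 135 135 138 146 146 148 146 144 145 143 144 134 140 134 123]
 [137 137 137 146 151 150 142 143 145 145 144 142 145 137 136 124]
 [131 142 132 146 146 137 144 147 143 143 137 146 140 135 132 122]
 [135 132 135 137 148 143 145 146 146 141 143 145 143 132 131 120]
 [127 132 135 132 143 146 146 143 147 143 142 140 133 131 121 124]
 [124 137 129 135 135 142 146 143 147 141 141 134 130 131 122 117]
 [122 126 133 132 133 133 142 140 138 141 130 129 127 122 124 119]
 [125 124 133 135 136 132 131 136 133 132 128 129 130 121 124 118]
 [117 121 118 120 132 130 129 131 131 130 130 117 118 118 116 117]]
(np.float64(324.5126564261992), np.float64(230.9764443350752))
(np.float64(342.17406975035266), np.float64(224.99634187949312))
-0.08594142719168942 -0.21688919081470048
-0.03034707419261881 -0.21669447405955625
0.0393869400735802 0.025105954505658574
```

View pics/s_btn.png

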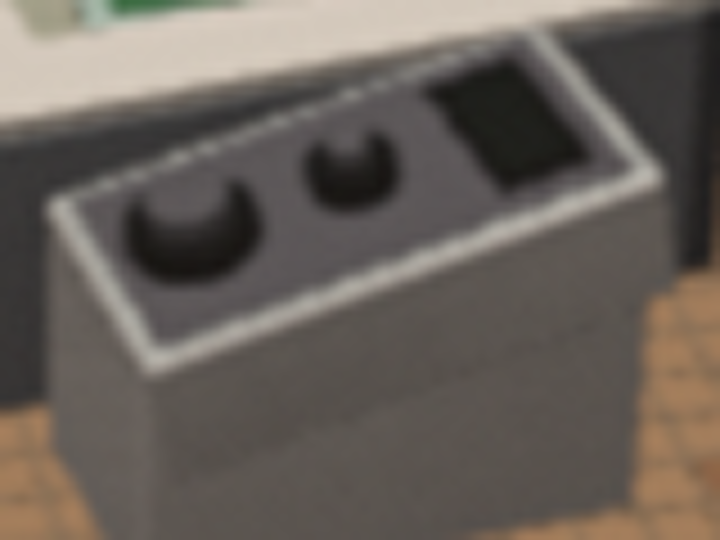

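```bash
cat >> h.py <<'E'
from scipy.spatial.transform import Rotation as Ro
YAW=.13; K=np.array([.6006,.0133]); EX=np.array([np.cos(YAW),np.sin(YAW)]);EY=np.array([-EX[1],EX[0]])
def to(X,yaw=YAW):
    s=manip.read_state(); R=Ro.from_quat(s['eef_rot']); Rt=Ro.from_matrix(np.array([[np.cos(yaw),np.sin(yaw),0],[np.sin(yaw),-np.cos(yaw),0],[0,0,-1]]))
    print('tcp',s['ee_pos'].round(4),'shift',R.inv().apply(np.array(X)-s['ee_pos']).round(4),'turn',(R.inv()*Rt).as_rotvec().round(4),'F',s['contact_force'].round(2),'t',s['time'])
def kp(x,y,z): return np.r_[K+x*EX+y*EY,z]
E
python3 -c "
from h import *
to(kp(-.075,0,.42))"
```

```text
tcp [ 0.2477 -0.5735  0.2307] shift [ 0.4845 -0.4195 -0.1889] turn [-0.0011  0.0003  0.2778] F [-0.15  0.26  0.22] t 0.1
```

Emit:
send_rows(rows=[[0,0,-0.04,0,0,0.06,0],[0,0,-0.08,0,0,0.12,0],[0,0,-0.12,0,0,0.18,0],[0,0,-0.16,0,0,0.24,0],[0,0,-0.19,0,0,0.278,0]])

```text
time: 0.52
ee_pos: [0.2478, -0.5736, 0.4247]
eef_rot: [0.998, 0.063, 0.0, 0.001]
contact_force: [-0.7, -0.9, 0.8]
finger_gap: 0.0256
```

```bash
python3 -c "
from h import *
to(kp(-.075,0,.42))"
```

```text
tcp [ 0.2478 -0.5736  0.4247] shift [ 0.3489 -0.5375  0.0038] turn [ 0.002  -0.0007 -0.0036] F [-0.73 -0.86  0.84] t 0.5167
```

Emit:
send_rows(rows=[[0.02,-0.03,0,0,0,0,0],[0.04,-0.06,0,0,0,0,0],[0.06,-0.09,0,0,0,0,0],[0.08,-0.12,0,0,0,0,0],[0.1,-0.15,0,0,0,0,0]])

```text
time: 0.93
ee_pos: [0.328, -0.4103, 0.421]
eef_rot: [0.998, 0.065, -0.0, -0.0]
contact_force: [0.9, -0.8, 0.6]
finger_gap: -0.0004
```

Emit:
send_rows(rows=[[0.02,-0.03,0,0,0,0,0],[0.04,-0.06,0,0,0,0,0],[0.06,-0.09,0,0,0,0,0],[0.08,-0.12,0,0,0,0,0],[0.1,-0.15,0,0,0,0,0]])

```text
time: 1.35
ee_pos: [0.4077, -0.2486, 0.4212]
eef_rot: [0.998, 0.065, -0.0, 0.0]
contact_force: [1.4, -0.8, -0.3]
finger_gap: 0.0001
```

Emit:
send_rows(rows=[[0.02,-0.03,0,0,0,0,0],[0.04,-0.06,0,0,0,0,0],[0.06,-0.09,0,0,0,0,0],[0.08,-0.12,0,0,0,0,0],[0.1,-0.15,0,0,0,0,0]])

```text
time: 1.77
ee_pos: [0.4874, -0.0869, 0.4213]
eef_rot: [0.998, 0.065, -0.0, 0.0]
contact_force: [-0.0, -0.6, 0.1]
finger_gap: 0.0002
```

```bash
python3 -c "
from h import *
to(kp(-.075,0,.31))"
```

```text
tcp [ 0.4874 -0.0869  0.4213] shift [ 0.0502 -0.0847  0.1112] turn [ 0.      0.0001 -0.0003] F [-0.04 -0.56  0.14] t 1.7667
```

Emit:
send_rows(rows=[[0.018,-0.028,0,0,0,0,0],[0.034,-0.056,0,0,0,0,0],[0.05,-0.085,0,0,0,0,0],[0.05,-0.085,0.03,0,0,0,0],[0.05,-0.085,0.06,0,0,0,0]])

```text
time: 2.18
ee_pos: [0.5264, 0.0043, 0.361]
eef_rot: [0.998, 0.067, 0.001, -0.0]
contact_force: [1.4, 0.5, -0.5]
finger_gap: -0.0004
```

Emit:
send_rows(rows=[[0,0,0.015,0,0,0,0],[0,0,0.03,0,0,0,0],[0,0,0.038,0,0,0,0],[0,0,0.044,0,0,0,0],[0,0,0.048,0,0,0,0]])

```text
time: 2.6
ee_pos: [0.5257, 0.002, 0.313]
eef_rot: [0.998, 0.065, -0.0, -0.0]
contact_force: [-0.2, -0.2, -0.1]
finger_gap: 0.0
```

```bash
python3 -c "
from h import *
to(kp(-.075,0,.31))
p,d=manip.snapshot('top');crop('top',p,240,120,160,130,5,'pics/t1.png')
p,d=manip.snapshot('side');crop('side',p,230,80,180,160,3.7,'pics/s1.png')"
```

```text
tcp [0.5257 0.002  0.313 ] shift [ 0.0008 -0.0015  0.003 ] turn [-0.0001  0.0002 -0.0003] F [-0.24 -0.23 -0.14] t 2.6
```

View pics/t1.png

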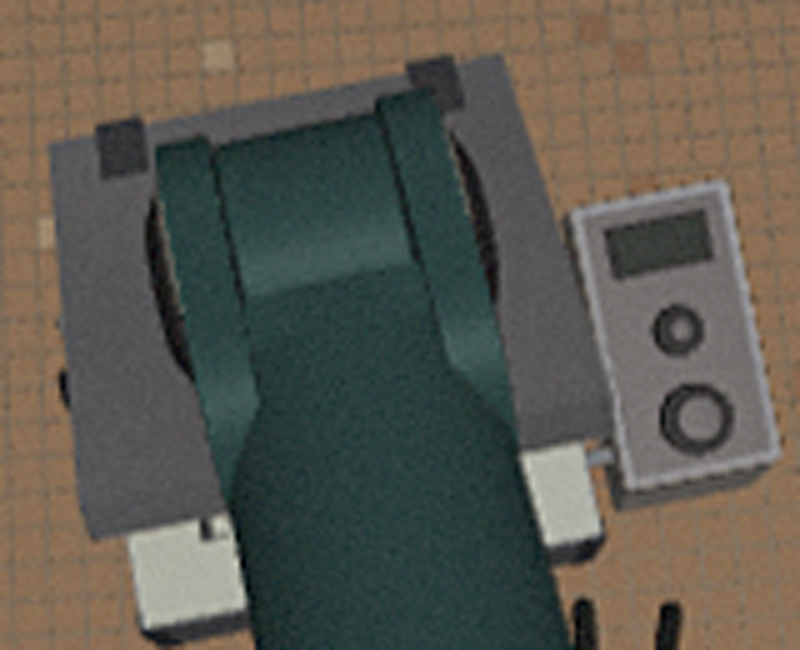

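View pics/s1.png

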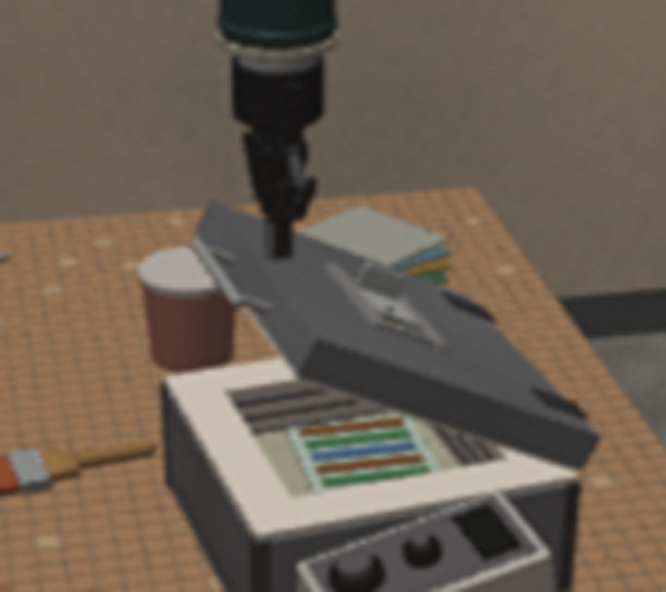

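Emit:
send_rows(rows=[[0,0,0.004,0,0,0,0],[0,0,0.008,0,0,0,0],[0,0,0.012,0,0,0,0],[-0.001,0,0.016,0,0,0,0],[-0.002,0,0.02,0,0,0,0]])

```text
time: 3.12
ee_pos: [0.5239, 0.0018, 0.2935]
eef_rot: [0.998, 0.065, 0.0, 0.0]
contact_force: [-2.9, -0.8, 7.0]
finger_gap: 0.0004
```

Emit:
send_rows(rows=[[-0.001,0,0.004,0,0,0,0],[-0.002,0,0.008,0,0,0,0],[-0.003,0,0.012,0,0,0,0],[-0.004,0,0.016,0,0,0,0],[-0.005,0,0.02,0,0,0,0]])

```text
time: 3.53
ee_pos: [0.5188, 0.0011, 0.2734]
eef_rot: [0.998, 0.065, 0.0, 0.0]
contact_force: [-2.3, -1.2, 6.8]
finger_gap: -0.0
```

Emit:
send_rows(rows=[[-0.001,0,0.004,0,0,0,0],[-0.002,0,0.008,0,0,0,0],[-0.003,0,0.012,0,0,0,0],[-0.004,0,0.016,0,0,0,0],[-0.005,0,0.02,0,0,0,0]])

```text
time: 3.95
ee_pos: [0.5138, 0.0005, 0.2534]
eef_rot: [0.998, 0.065, 0.0, 0.0]
contact_force: [-2.3, 0.0, 5.8]
finger_gap: 0.0003
```

Emit:
send_rows(rows=[[-0.001,0,0.004,0,0,0,0],[-0.002,0,0.008,0,0,0,0],[-0.003,0,0.012,0,0,0,0],[-0.004,0,0.016,0,0,0,0],[-0.005,0,0.02,0,0,0,0]])

```text
time: 4.37
ee_pos: [0.5088, -0.0002, 0.2333]
eef_rot: [0.998, 0.065, 0.0, 0.0]
contact_force: [-1.9, -1.0, 6.8]
finger_gap: -0.0004
```

Emit:
send_rows(rows=[[-0.001,0,0.004,0,0,0,0],[-0.002,0,0.008,0,0,0,0],[-0.003,0,0.012,0,0,0,0],[-0.004,0,0.016,0,0,0,0],[-0.005,0,0.02,0,0,0,0]])

```text
time: 4.78
ee_pos: [0.5037, -0.0008, 0.2132]
eef_rot: [0.998, 0.065, -0.0, 0.0]
contact_force: [-3.9, -1.0, 5.8]
finger_gap: 0.0001
```

Emit:
send_rows(rows=[[0,0,0.004,0,0,0,0],[0,0,0.007,0,0,0,0],[0,0,0.01,0,0,0,0],[0,0,0.013,0,0,0,0],[0,0,0.016,0,0,0,0]])

```text
time: 5.2
ee_pos: [0.5037, -0.0008, 0.1972]
eef_rot: [0.998, 0.065, -0.0, 0.0]
contact_force: [-3.7, -0.1, 5.5]
finger_gap: -0.0
```

Emit:
send_rows(rows=[[0,0,0.003,0,0,0,0],[0,0,0.006,0,0,0,0],[0,0,0.008,0,0,0,0],[0,0,0.01,0,0,0,0],[0,0,0.012,0,0,0,0]])

```text
time: 5.62
ee_pos: [0.5038, -0.0008, 0.1852]
eef_rot: [0.998, 0.065, -0.0, 0.0]
contact_force: [-3.9, -0.7, 4.0]
finger_gap: 0.0
```

Emit:
send_rows(rows=[[0,0,0.001,0,0,0,0],[0,0,0.002,0,0,0,0],[0,0,0.003,0,0,0,0],[0,0,0.004,0,0,0,0],[0,0,0.005,0,0,0,0]])

```text
time: 6.03
ee_pos: [0.5038, -0.0008, 0.1802]
eef_rot: [0.998, 0.065, -0.0, -0.0]
contact_force: [-3.6, -1.2, 5.0]
finger_gap: 0.0005
```

Emit:
send_rows(rows=[[0,0,0.001,0,0,0,0],[0,0,0.0015,0,0,0,0],[0,0,0.002,0,0,0,0],[0,0,0.0025,0,0,0,0],[0,0,0.003,0,0,0,0]])

```text
time: 6.45
ee_pos: [0.5038, -0.0007, 0.1772]
eef_rot: [0.998, 0.065, -0.0, -0.0]
contact_force: [-4.2, -0.4, 4.9]
finger_gap: 0.0001
```

Emit:
send_rows(rows=[[0,0,0.0003,0,0,0,0],[0,0,0.0006,0,0,0,0],[0,0,0.0009,0,0,0,0]])

```text
time: 6.7
ee_pos: [0.5039, -0.0008, 0.177]
eef_rot: [0.998, 0.065, 0.0, 0.0]
contact_force: [-12.0, -1.2, 23.2]
finger_gap: 0.0005
```

Emit:
send_rows(rows=[[0,0,-0.01,0,0,0,0],[0,0,-0.04,0,0,0,0],[0,0,-0.06,0,0,0,0],[0.01,-0.03,-0.06,0,0,0,0],[0.02,-0.065,-0.06,0,0,0,0]])

```text
time: 7.12
ee_pos: [0.5165, 0.0651, 0.238]
eef_rot: [0.998, 0.062, 0.002, 0.0]
contact_force: [0.2, -0.2, -1.5]
finger_gap: 0.0001
```

```bash
python3 -c "
from h import *
to(kp(-.02,.065,.21))
p,d=manip.snapshot('side');crop('side',p,260,80,150,160,3.7,'pics/s2.png')
p,d=manip.snapshot('top');crop('top',p,240,120,160,130,5,'pics/t2.png')
np.savez('x.npz',p=p,d=d)"
```

```text
tcp [0.5165 0.0651 0.238 ] shift [ 0.0565 -0.0031  0.0282] turn [ 0.001  -0.0033 -0.005 ] F [ 0.22 -0.18 -1.53] t 7.1167
```

View pics/s2.png

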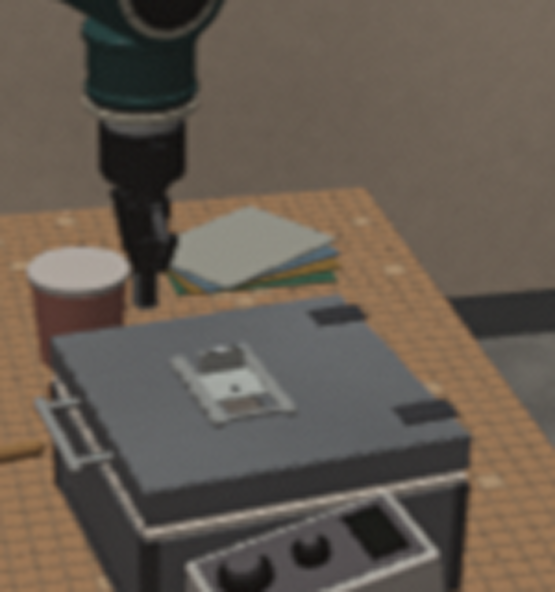

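View pics/t2.png

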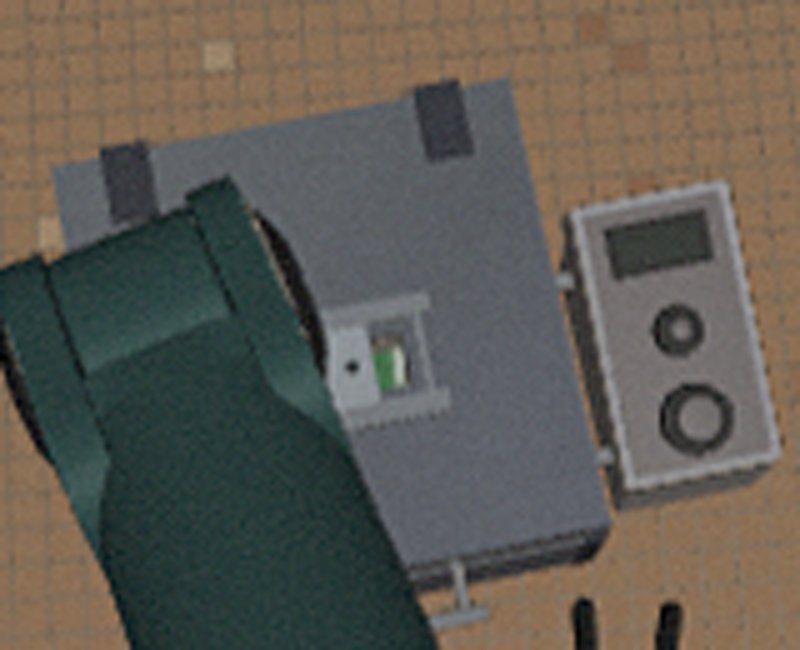

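```bash
python3 - <<'E'
from m import *
g=lambda uv,h:onz('top',*(np.array(uv)/5+[240,120]),h)
a=g((512,80),.177);b=g((608,525),.177);c=g((52,168),.177)
print(a,b,c,np.arctan2(*(a-b)[1::-1]),np.linalg.norm(a-b),np.linalg.norm(a-c))
e=a-b
k=lambda X:[(X[:2]-K)@EX,(X[:2]-K)@EY]
print(k(a),k(b),k(c))
f=lambda uv,h:onz('side',*(np.array(uv)/3.7+[260,80]),h)
for uv in [(198,352),(242,345)]: print('tab',k(f(uv,.204)))
for uv in [(172,360),(245,343)]: print('guide ends',k(f(uv,.183)))
d=np.load('x.npz')['d']; n,c,s,_=lidfit(d,[(333,158),(345,145),(354,180),(335,180)]); print(n,c,s)
for uv in [(330,320),(342,425),(428,298),(445,405)]: print('g',k(g(uv,.183)))
for uv in [(378,330)]: print('plate right',k(g(uv,.183)))
E
```

```text
[ 0.76268387 -0.11419319  0.177     ] [ 0.47616996 -0.14757974  0.177     ] [0.7264799  0.17769501 0.177     ] 0.11600361462363559 0.28845256127260366 0.29412488630447853
[np.float64(0.14418871931926455), np.float64(-0.14742899629642128)] [np.float64(-0.14423558865875097), np.float64(-0.14339183490157772)] [np.float64(0.14612891815429835), np.float64(0.14668949066436626)]
tab [np.float64(-0.03779543883869523), np.float64(0.021514660991665466)]
tab [np.float64(0.003880137433806859), np.float64(0.021591971962247786)]
guide ends [np.float64(-0.05197526855117662), np.float64(0.052442737049567846)]
guide ends [np.float64(0.022222254698743605), np.float64(0.0625917821003816)]
[ 0.1075794  -0.95715321  0.2688576 ] [ 0.6734342  -0.1096014   0.15049875] 0.011714969051558572
g [np.float64(0.01286966172176421), np.float64(-0.004522238476075955)]
g [np.float64(-0.05282843110429922), np.float64(0.0011156401802347308)]
g [np.float64(0.014252664482606509), np.float64(-0.06604691234063823)]
g [np.float64(-0.05342792830294068), np.float64(-0.062403099471540886)]
plate right [np.float64(0.000707696393831762), np.float64(-0.03200833891396218)]
```

Emit:
send_rows(rows=[[0.03,0,0,0,0,0,0],[0.058,0,0,0,0,0,0],[0.058,0,0.02,0,0,0,0],[0.058,0,0.04,0,0,0,0],[0.058,0,0.049,0,0,0,0]])

```text
time: 7.63
ee_pos: [0.5723, 0.0738, 0.1852]
eef_rot: [0.998, 0.065, -0.001, -0.0]
contact_force: [-0.1, 0.6, 0.3]
finger_gap: -0.0001
```

Emit:
send_rows(rows=[[0,0.004,0,0,0,0,0],[0,0.008,0,0,0,0,0],[0,0.012,0,0,0,0,0],[0,0.016,0,0,0,0,0],[0,0.02,0,0,0,0,0]])

```text
time: 8.05
ee_pos: [0.5758, 0.0533, 0.1884]
eef_rot: [0.998, 0.065, 0.001, 0.0]
contact_force: [-1.0, -0.7, -0.5]
finger_gap: 0.0001
```

```bash
python3 -c "
from h import *
to(kp(-.02,.0095,.188))
p,d=manip.snapshot('side');crop('side',p,260,80,150,160,3.7,'pics/s3.png')"
```

```text
tcp [0.5758 0.0533 0.1884] shift [-0.0006  0.0334  0.0004] turn [ 0.0002 -0.0014 -0.0006] F [-0.98 -0.66 -0.46] t 8.05
```

View pics/s3.png

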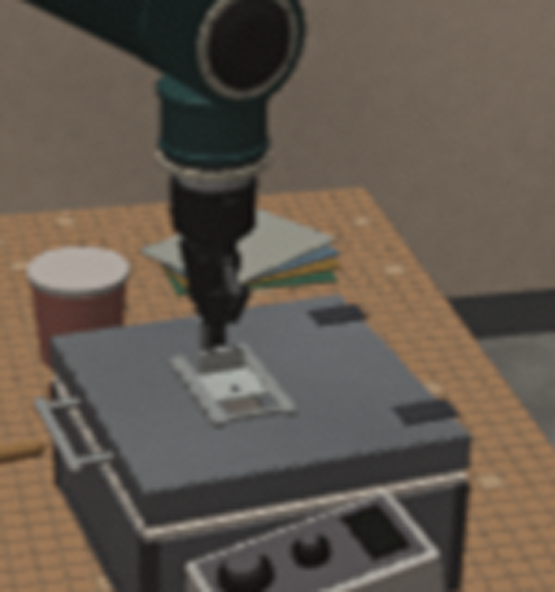

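Emit:
send_rows(rows=[[0,0.003,0,0,0,0,0],[0,0.006,0,0,0,0,0],[0,0.009,0,0,0,0,0],[0,0.012,0,0,0,0,0],[0,0.015,0,0,0,0,0]])

```text
time: 8.52
ee_pos: [0.5774, 0.039, 0.1875]
eef_rot: [0.998, 0.065, 0.0, -0.0]
contact_force: [0.1, 2.6, 2.4]
finger_gap: 0.0001
```

Emit:
send_rows(rows=[[0,0.003,0,0,0,0,0],[0,0.006,0,0,0,0,0],[0,0.008,0,0,0,0,0],[0,0.01,0,0,0,0,0],[0,0.012,0,0,0,0,0]])

```text
time: 8.93
ee_pos: [0.5789, 0.027, 0.1874]
eef_rot: [0.998, 0.065, 0.0, -0.0]
contact_force: [0.1, 3.3, 2.7]
finger_gap: -0.0
```

```bash
python3 -c "
from h import *
to(kp(-.02,.0095,.188))
p,d=manip.snapshot('side');crop('side',p,260,80,150,160,3.7,'pics/s4.png')"
```

```text
tcp [0.5789 0.027  0.1874] shift [-0.0003  0.0069 -0.0006] turn [-0.0001 -0.0001 -0.0001] F [0.11 3.31 2.65] t 8.9333
```

View pics/s4.png

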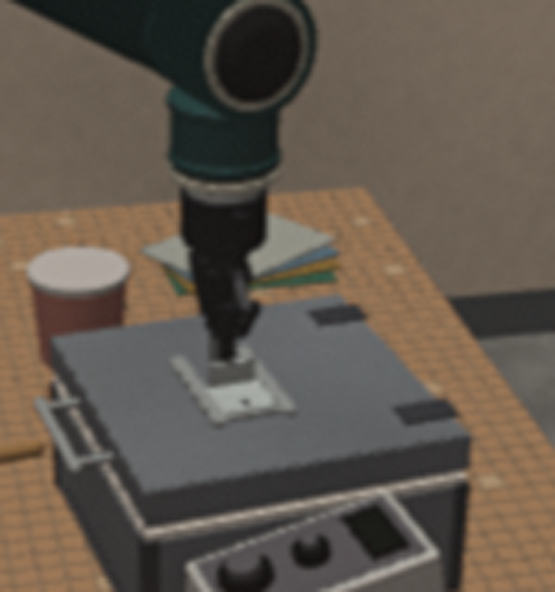

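Emit:
send_rows(rows=[[0,0.002,0,0,0,0,0],[0,0.004,0,0,0,0,0],[0,0.005,0,0,0,0,0],[0,0.006,0,0,0,0,0]])

```text
time: 9.32
ee_pos: [0.5795, 0.0229, 0.1875]
eef_rot: [0.998, 0.066, -0.0, -0.001]
contact_force: [-1.8, 14.4, 3.9]
finger_gap: -0.0
```

Emit:
send_rows(rows=[[0,0.001,0,0,0,0,0],[0,0.002,0,0,0,0,0],[0,0.003,0,0,0,0,0]])

```text
time: 9.57
ee_pos: [0.5795, 0.0224, 0.1876]
eef_rot: [0.998, 0.067, -0.0, -0.002]
contact_force: [-4.8, 27.4, 5.8]
finger_gap: -0.0
```

Emit:
send_rows(rows=[[0,-0.005,0,0,0,0,0],[0,-0.012,0,0,0,0,0],[0,-0.018,0,0,0,0,0],[0,-0.018,-0.02,0,0,0,0],[0,-0.018,-0.05,0,0,0,0]])

```text
time: 9.98
ee_pos: [0.5762, 0.0361, 0.2356]
eef_rot: [0.998, 0.065, -0.002, -0.0]
contact_force: [0.1, -0.6, 0.1]
finger_gap: 0.0001
```

Emit:
send_rows(rows=[[0,0,-0.03,0,0,0,0],[-0.01,0.04,-0.03,0,0,0,0],[-0.02,0.08,-0.03,0,0,0,0],[-0.03,0.12,-0.03,0,0,0,0],[-0.04,0.155,-0.03,0,0,0,0]])

```text
time: 10.4
ee_pos: [0.5574, -0.1256, 0.2675]
eef_rot: [0.998, 0.064, -0.0, 0.0]
contact_force: [0.7, -0.9, 0.3]
finger_gap: -0.0002
```

Emit:
send_rows(rows=[[-0.02,0.04,0,0,0,0,0],[-0.03,0.08,0,0,0,0,0],[-0.03,0.08,0,0,0,0,0]])

```text
time: 10.65
ee_pos: [0.5362, -0.2144, 0.267]
eef_rot: [0.998, 0.06, -0.001, 0.001]
contact_force: [0.0, -0.1, 0.2]
finger_gap: 0.0001
```

```bash
python3 -c "
from h import *
to(np.r_[np.array([.5435,-.213])-.009*EX,.155])
p,d=manip.snapshot('side');crop('side',p,260,80,150,160,3.7,'pics/s5.png')
p,d=manip.snapshot('top');crop('top',p,240,120,160,130,5,'pics/t5.png')
g=lambda uv,h:onz('top',*(np.array(uv)/5+[240,120]),h)
"
```

```text
tcp [ 0.5362 -0.2144  0.267 ] shift [-0.0014 -0.0008  0.112 ] turn [ 0.0026  0.0019 -0.0097] F [ 0.04 -0.11  0.21] t 10.65
```

View pics/s5.png

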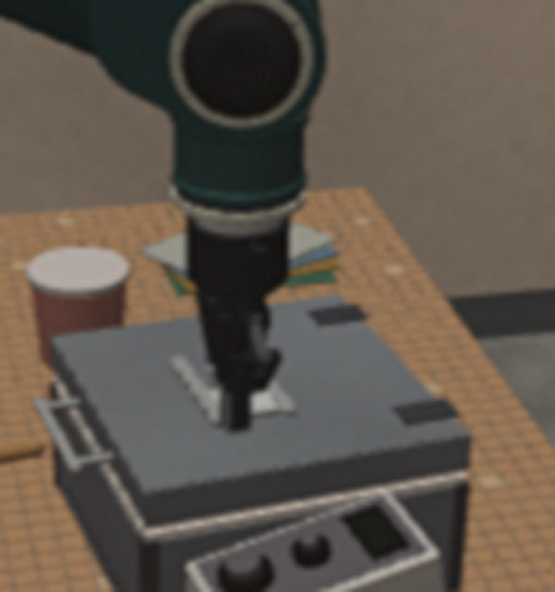

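View pics/t5.png

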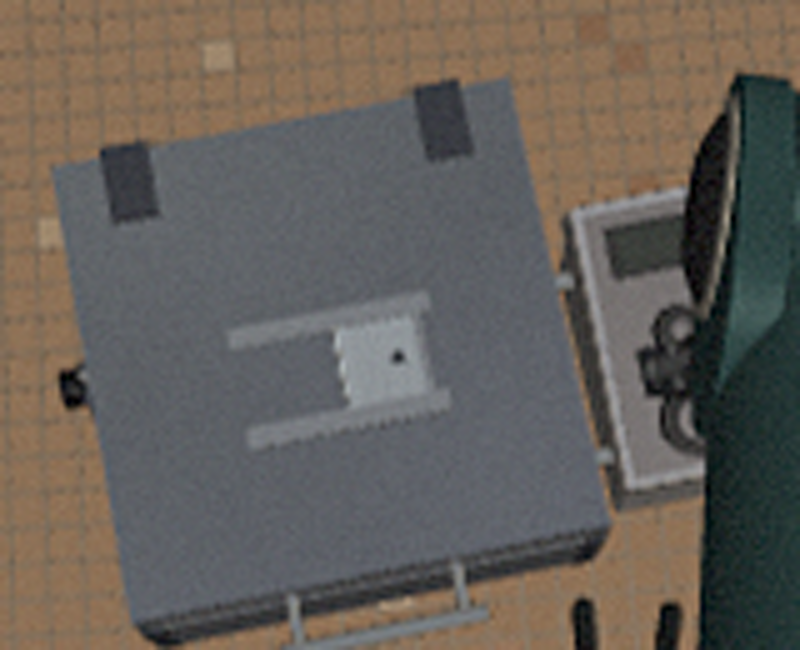

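```bash
python3 -c "
from m import *
g=lambda uv,h:onz('top',*(np.array(uv)/5+[240,120]),h)
k=lambda X:[(X[:2]-K)@EX,(X[:2]-K)@EY]
print('tab',k(g((336,332),.204)),k(g((350,408),.19)),'plate R',k(g((424,318),.18)))
p,d=manip.snapshot('top')
n,c,s,_=lidfit(d,[(255,158),(335,141),(357,222),(268,240)]);print('lid',n,c,s,np.arccos(n[2]))
to(np.r_[np.array([.5435,-.213])-.009*EX,.155])
"
```

```text
tab [np.float64(-0.0005889766449937929), np.float64(-0.00646201822301973)] [np.float64(-0.04499429533346347), np.float64(-0.005632708578207269)] plate R [np.float64(0.003126978144530545), np.float64(-0.0612288261918375)]
lid [-7.30646029e-04  1.65074539e-03  9.99998371e-01] [0.59473927 0.01917965 0.17661698] 0.001996373234661835 0.0018052167421729872
tcp [ 0.5385 -0.2062  0.2672] shift [-0.0049  0.0074  0.1122] turn [-0.0002  0.0005 -0.0014] F [0.09 0.18 0.31] t 10.8
```

Emit:
send_rows(rows=[[0,0,0.025,0,0,0,0],[0,0,0.05,0,0,0,0],[0,0,0.075,0,0,0,0],[0,0,0.095,0,0,0,0],[0,0,0.105,0,0,0,0]])

```text
time: 11.22
ee_pos: [0.5381, -0.2041, 0.16]
eef_rot: [0.998, 0.066, -0.001, -0.001]
contact_force: [0.1, -0.4, -0.3]
finger_gap: 0.0
```

```bash
python3 -c "
from h import *
to(np.r_[np.array([.5435,-.213])-.009*EX,.155])
p,d=manip.snapshot('side');crop('side',p,290,190,100,80,7,'pics/s6.png')
"
```

```text
tcp [ 0.5381 -0.2041  0.16  ] shift [-0.0048  0.0095  0.005 ] turn [-0.0017  0.0024  0.0019] F [ 0.1  -0.4  -0.28] t 11.2167
```

View pics/s6.png

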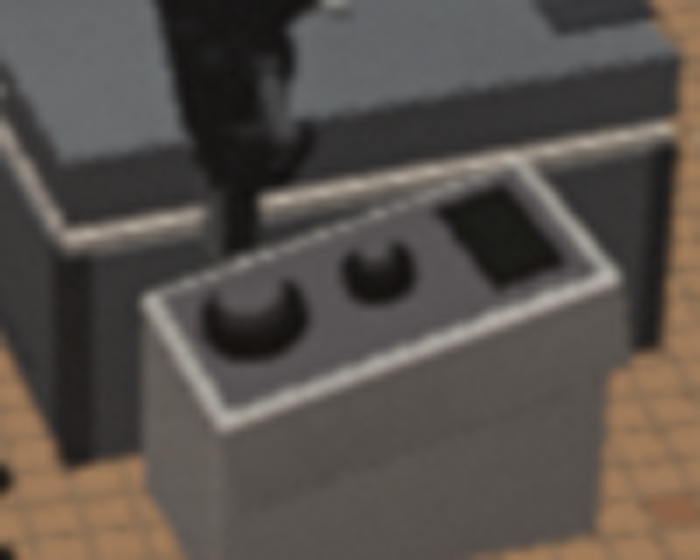

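Emit:
send_rows(rows=[[-0.003,0.005,0,0,0,0,0],[-0.004,0.008,0,0,0,0,0],[-0.004,0.008,0,0,0,0,0]])

```text
time: 11.52
ee_pos: [0.5362, -0.2155, 0.1637]
eef_rot: [0.998, 0.064, 0.001, 0.001]
contact_force: [-1.0, -0.6, -0.2]
finger_gap: -0.0002
```

```bash
python3 -c "
from h import *
p,d=manip.snapshot('side');crop('side',p,290,190,100,80,7,'pics/s7.png')
to(np.r_[np.array([.5435,-.213])-.009*EX,.155])
"
```

```text
tcp [ 0.5362 -0.2152  0.1636] shift [-0.0015 -0.0012  0.0086] turn [ 0.0011 -0.0015 -0.001 ] F [ 0.21 -0.05  0.33] t 11.5667
```

View pics/s7.png

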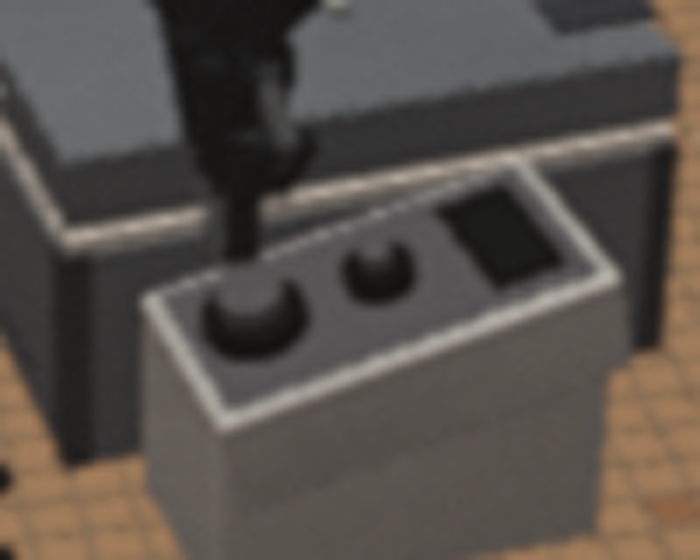

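Emit:
send_rows(rows=[[-0.001,0,0.005,0,0,0,0],[-0.001,0,0.009,0,0,0,0],[-0.001,0,0.012,0,0,0,0],[-0.001,0,0.014,0,0,0,0],[-0.001,0,0.015,0,0,0,0]])

```text
time: 11.98
ee_pos: [0.5346, -0.2144, 0.1469]
eef_rot: [0.998, 0.065, -0.0, -0.0]
contact_force: [-0.8, -0.1, 0.4]
finger_gap: -0.0003
```

Emit:
send_rows(rows=[[0,0,0.001,0,0,0,0],[0,0,0.002,0,0,0,0],[0,0,0.003,0,0,0,0],[0,0,0.004,0,0,0,0]])

```text
time: 12.32
ee_pos: [0.5351, -0.2145, 0.1435]
eef_rot: [0.998, 0.065, 0.0, 0.0]
contact_force: [0.8, 0.6, 2.4]
finger_gap: 0.0002
```

Emit:
send_rows(rows=[[0,0,0.001,0,0,0,0],[0,0,0.002,0,0,0,0],[0,0,0.003,0,0,0,0]])

```text
time: 12.57
ee_pos: [0.5352, -0.2145, 0.1406]
eef_rot: [0.998, 0.065, 0.0, 0.0]
contact_force: [2.0, 0.1, 5.1]
finger_gap: 0.0
```

Emit:
send_rows(rows=[[0,0,0.0005,0,0,0,0],[0,0,0.001,0,0,0,0],[0,0,0.0015,0,0,0,0]])

```text
time: 12.82
ee_pos: [0.5351, -0.2146, 0.1391]
eef_rot: [0.998, 0.065, 0.0, 0.0]
contact_force: [2.9, 1.0, 6.5]
finger_gap: -0.0002
```

Emit:
send_rows(rows=[[0,0,0.0005,0,0,0,0],[0,0,0.0005,0,0,0,0]])

```text
time: 12.98
ee_pos: [0.5352, -0.2146, 0.1389]
eef_rot: [0.998, 0.065, 0.0, 0.0]
contact_force: [0.5, 1.7, 11.2]
finger_gap: -0.0003
```

Emit:
send_rows(rows=[[0,0,0.0005,0,0,0,0],[0,0,0.0005,0,0,0,0]])

```text
time: 13.15
ee_pos: [0.5353, -0.2146, 0.1387]
eef_rot: [0.998, 0.065, 0.001, 0.0]
contact_force: [-2.1, 3.0, 16.7]
finger_gap: -0.0002
```

```bash
python3 -c "
from h import *
p,d=manip.snapshot('side');crop('side',p,290,190,100,80,7,'pics/s8.png')
to(np.r_[np.array([.5435,-.213])-.009*EX,.155])
"
```

```text
tcp [ 0.5353 -0.2146  0.1388] shift [-0.0006 -0.0005 -0.0162] turn [ 0.0006 -0.001  -0.0002] F [-2.34  0.92 15.4 ] t 13.2
```

View pics/s8.png

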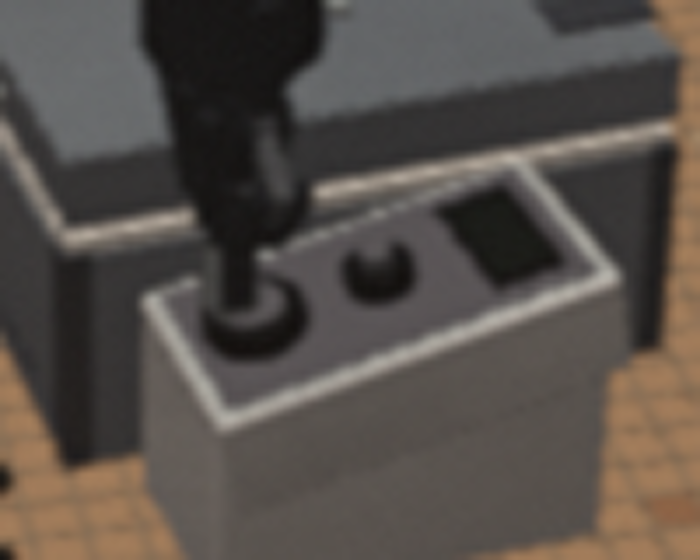

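Emit:
send_rows(rows=[[0,0,-0.005,0,0,0,0],[0,0,-0.02,0,0,0,0],[0,0,-0.05,0,0,0,0],[0,0,-0.085,0,0,0,0],[0,0,-0.12,0,0,0,0]])

```text
time: 13.62
ee_pos: [0.5338, -0.2144, 0.2586]
eef_rot: [0.998, 0.065, -0.001, -0.001]
contact_force: [0.8, -0.5, -0.3]
finger_gap: -0.0001
```

Emit:
send_rows(rows=[[-0.02,0.03,0,0,0,0,0],[-0.04,0.06,0,0,0,0,0],[-0.06,0.09,0,0,0,0,0],[-0.08,0.12,0,0,0,0,0],[-0.1,0.15,0,0,0,0,0]])

```text
time: 14.03
ee_pos: [0.4535, -0.3776, 0.2575]
eef_rot: [0.998, 0.065, -0.001, -0.0]
contact_force: [1.2, -0.8, 0.2]
finger_gap: 0.0001
```

Emit:
send_rows(rows=[[-0.01,0.03,0,0,0,0,0],[-0.02,0.06,0,0,0,0,0],[-0.02,0.06,0,0,0,0,0],[-0.02,0.06,0,0,0,0,0],[-0.02,0.06,0,0,0,0,0]])

```text
time: 14.45
ee_pos: [0.4429, -0.4377, 0.2573]
eef_rot: [0.998, 0.065, -0.0, -0.001]
contact_force: [0.3, 0.9, -0.2]
finger_gap: 0.0001
```

```bash
python3 -c "
from m import *
p,d=manip.snapshot('side');crop('side',p,260,130,140,110,5.5,'pics/s9.png')
p,d=manip.snapshot('top');cv2.imwrite('pics/t9.png',p[...,::-1])
n,c,s,_=lidfit(d,[(255,158),(335,141),(357,222),(268,240)]);print('lid',c,np.arccos(n[2]))
C=cloud('top',d); print('start',np.median(C[201:206,377:382].reshape(-1,3),0))
D=np.load('top0.npz')['d']; print('start before',np.median(cloud('top',D)[201:206,377:382].reshape(-1,3),0))
to(kp(0,0,.2))
"
```

```text
lid [0.59494507 0.01975023 0.17662151] 0.0023863810523271516
start [ 0.54577089 -0.21205625  0.14486997]
start before [ 0.54519373 -0.21152617  0.14524968]
tcp [ 0.4434 -0.4372  0.2578] shift [ 0.2148 -0.4261  0.058 ] turn [-0.0006  0.0002  0.0012] F [0.15 0.79 0.1 ] t 14.55
```

View pics/s9.png

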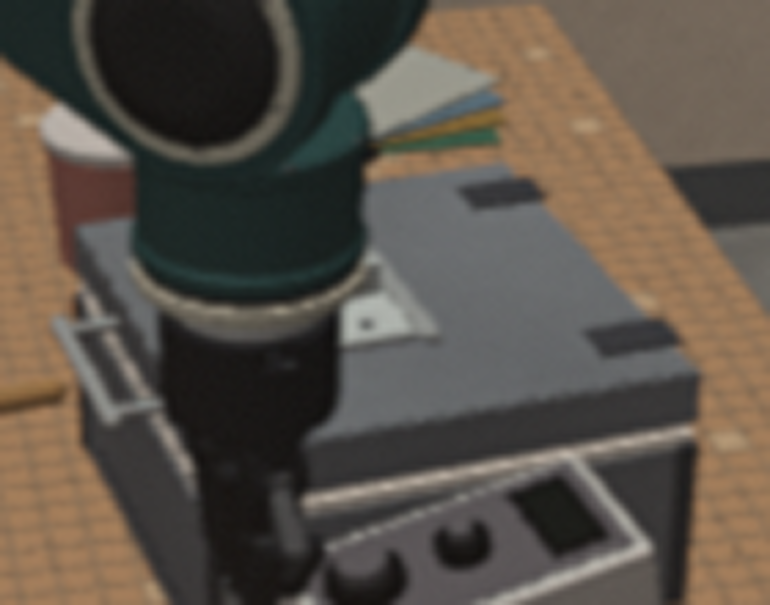

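View pics/t9.png

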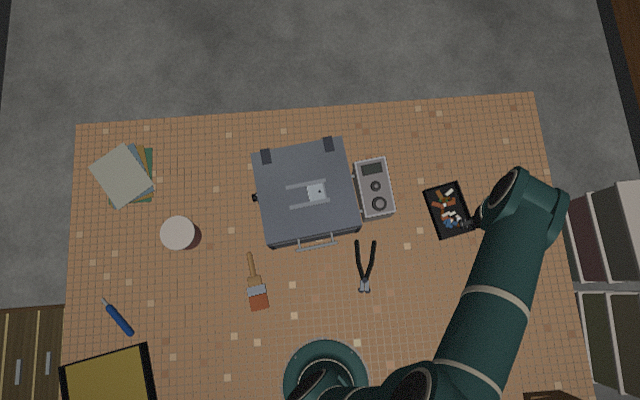

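Lid level, vent shut, start button sprung back, and the bystanders are where they were. The robot is clear of everything at z 0.26.

```bash
python3 -c "
from rig import manip
print(manip.sign_off())"
```

```text
the job is handed in; nothing more can be done
None
```

I shut the lid, slid the vent cover across, pressed the start button and let it go, then handed the job in at about 14.6 s. No check failed or disagreed.

- **Lid:** I pushed it down slowly with the closed fingertips, at about 4–7 N. It stopped at a height of 177 mm with 23 N on the tool. In the last picture its tilt measured 0.002 rad, which is level within the noise.
- **Vent cover:** I pushed it to its end stop, which showed as 27 N on the tool. The tab then measured 6.5 mm right of the kiln's centre, as given for fully shut.
- **Start button:** I pressed it until it hit its stop, with the force rising to 16.7 N and the top level with its collar in the picture. After release its top was back at 144.9 mm, against 145.2 mm before.
- **Everything else:** I never went near the stop button. The tub, tray, brush and nippers look unmoved in the last top view. The panel is now hidden under the shut lid; I never reached into the chamber. The arm ended clear of everything.

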